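# Unlock the chess case and pop its lid

### The job

Take the key with the yellow grip out of the desk organiser, push it fully home in the lock at the front of the chess case and turn it clockwise (seen from the robot's side, looking at the lock) as far as it goes. Then press the red thumb latch so that the lid springs up, and leave the key fully home in the turned lock and the lid standing open. Do not shift or knock over the white king, the blue vase or the notebook and tablet in the organiser.

Things in the scene. Friction and masses are not known exactly. Their poses are not given: they have to be found in the camera images.
- key: Loose steel key, 100 mm long, about 90 g, upright in one of the organiser's three slots (any). Origin: centre of its collar's underside; z from blade to bow, x along the width, y across the thickness. Collar 30 (x) by 24 (y) mm, z 0 to 6 mm, rests on the organiser's top. Yellow bow 36 (x) by 12 (y) mm, z 6 to 58 mm: grip across the 12 mm. A half turn about z looks and fits the same.
- key_tip (a point): End of the key's blade, 42 mm below its origin; axes of the key. The blade is 14 mm (x) by 6 mm (y) over the 34 mm next to the collar; its last 8 mm narrow in two steps to 11 by 4.5 and then 8 by 3 mm at the tip.
- organiser: Fixed aluminium desk organiser, 96 (x) by 150 (y) by 65 mm high; origin at the centre of its underside. Three upright slots, 9 mm wide (y), 80 mm long (x), 57 mm deep, open above, run along x at y = -50, 0 and +50 mm, each between 8 mm walls; 25 mm gaps lie between neighbouring slots' walls.
- case: Fixed wooden chess case. Origin on the table under it; x points from the lock side (facing the robot) to the hinge side, z up. Box: x -30 to 100, y -130 to 130 mm, 80 mm high, lid shut. A 28 mm high plinth, x -125 to -30 mm, carries the lock barrel (64 mm diameter, leaning 25 deg from vertical towards the robot, y +75 mm) and the thumb latch (y -75 mm).
- lock_face (a point): Centre of the brass key cylinder's face, flush with the barrel's end, 85 mm above the table. z points out of the face (25 deg from vertical, to the robot's side), x along the keyhole's width; turns with the cylinder. Keyhole 16.5 (x) by 8.5 (y) mm, over 45 mm deep. Key home: collar on the face, key origin at this point, key z along this z.
- cylinder (a joint): Key cylinder angle (rad), 0 to its stop at 1.25; starts between 0 and 0.25; grows clockwise as one looks at the face (about the point's -z). Light friction, stays where left. A bolt holds the lid until about 0.9. The blade is loose in the keyhole, so the key turns up to 0.2 rad before the cylinder follows.
- latch_pad (a point): Centre of the top of the red thumb latch pad, 44 (case x) by 38 (case y) mm, 63 mm above the table; axes of the case while not pressed. The pad swings down about a pivot 40 mm nearer the box, up to 12 mm at this point; a full press takes about 5 N.
- latch (a joint): Thumb latch angle (rad): 0 at rest, grows as the pad is pressed, stop at 0.32; sprung back. The hook frees the lid at about 0.25.
- lid (a joint): Lid angle (rad): 0 shut, stop at 1.2 fully open. Sprung: with the lock turned and the latch pressed it flies up in about half a second and stays up.
- lid_edge (a point): Middle of the front top edge of the lid; the 260 mm wide lid swings about an axis along case y, 134 mm behind this edge, so the edge rises and moves away from the robot.
- king: Loose white plastic chess king, 40 mm base diameter, 103 mm tall; origin at the centre of its base. Bystander.
- vase: Loose blue ceramic vase, 100 mm widest diameter, 160 mm tall; origin at the centre of its base. Bystander.
- notebook: Loose thin blue notebook, 70 by 6 by 85 mm, standing in a slot of the organiser, top 93 mm above the table; origin at the centre of its lower edge. Bystander.
- tablet: Loose slim black tablet, 62 by 6 by 80 mm, standing in a slot of the organiser, top 88 mm above the table; origin at the centre of its lower edge. Bystander.

How it is judged:
By the outcome, as a careful person would: the job done as asked, in the order asked, and still so for the second after the job is handed in, with the robot touching nothing.
It also fails if it takes over 67 s, if anything falls off the work surface, if the arm or the gripper's body presses on something with over 40 N, if the wrist force passes 120 N, or if a joint passes its speed limit or range.

### The arm

A 7-joint arm with a two-finger parallel gripper is mounted at the origin on the work surface. World frame = base frame: x ahead of the robot, y to its left, z up, the work surface at z = 0. Lengths are in m, angles in rad, forces in N, time in s.
With the tool pointing down it reaches from about 0.4 to 0.925 m from the base axis. Payload 4.1 kg.
Tool frame: the origin (TCP) lies at the very end of the fingers, on their centre line; the grasp point (between the pads) lies 19 mm behind it; z points along the fingers, y is the line along which they close (so a half turn about z gives the same grasp; the last joint's range is limited). The gripper opens to 85 mm and grips with 20 to 120 N. Pads are 22 mm wide; open, the fingers measure 114 mm over their backs; the gripper's body (76 mm by 85 mm) begins 54 mm behind the grasp point. The pads swing forward as they close: fully open they stand 13 mm farther back than shut.
Start: joints at [1.064, 0.398, 0.045, 1.537, -0.019, 1.207, -0.051], TCP at [0.258, -0.597, 0.231] pointing down, gripper open.
Joint ranges: [-2.82, 2.82], [-0.49, 2.23], [-1.37, 1.46], [0, 2.46], [-1.36, 4.5], [0.23, 2], [-2.94, 2.94]. Speed limits (rad/s): [2.57, 2.57, 3.14, 3.14, 3.14, 3.14, 3.14].

### API

Orientations are given as a 3x3 rotation matrix whose columns are the frame's x, y, z axes.
In Python, from bench import r gives the robot as it stands. The module is installed in compiled form; this text tells all that it offers.
- The arm moves only by the shell command python3 -m crank 'ROWS' [FORCE]. ROWS is JSON, a list of rows, each a list of 3 entries, a list of its own where there are three numbers: the shift along the tool's x, y, z in cm, then the turn, a rotation vector about the tool's x, y, z in rad, then the finger opening in cm, from 0 to 8.54. In form: [[[tx, ty, tz], [ax, ay, az], hand], ...]. A call has 1 to 5 rows; each row is the pose to reach, as a shift and turn from the pose commanded when the call began, along the tool's axes at that moment; what a row does not reach only later rows make up. A row lasts 1/10 s, in which the tool goes at most 50 mm and 8.59 degrees, less where a joint would pass 70% of its speed; a pose out of reach is approached as far as the arm can. A call with a gripper value outside its range is refused whole. The fingers move at their own pace and stop on an object; FORCE is the grip in N (left out, the last holds). Time passes only in rows, so rows that repeat a pose let the fingers close. It gives the time, the measured TCP pose, the force, the opening and the grip force at its end, in the units of the state.
- r.read_state(): the state, without advancing time (a new reading comes with each control period).
- r.snapshot(name): name is "side" or "top"; returns the picture (384x512x3 uint8, blue, green, red); there is no depth.
- r.camera_model(name): a dict with "fx", "fy", "cx", "cy" (pixels), "R" (3x3) and "t" (3): a world point X has camera coordinates R X + t. Camera axes: x right, y down, z forward; pixel columns grow to the right and rows downward; lengths in m; the calibration is good to about 2 mm. A picture is of the moment at which its call begins. camera_model takes no time and is no camera call.
- r.close_job(): hands the job in; it is judged then, once.
The state is a dict: "clock": time; "joints": joint angles; "qd": joint speeds; "effort": joint torques, N m; "eef_pos": TCP position; "eef_rot": TCP orientation; "force": force on the tool from outside, world axes, zero at the start; "moment": the same for the moment, N m; "grip_width": opening from 0.0 (shut) to 1.0 (fully open); "gripper_force": force on a finger pad.
Only numpy, scipy, OpenCV 4.12 (cv2) and the standard library are available. Lean on these libraries where they do the work, as an engineer would, in place of code of your own. Each camera call takes 0.05 s, during which the arm holds its last target. There are 200 camera calls.

## Working session

There is one attempt and no reset: what is moved stays moved. The work goes in short steps, Python scripts to look and compute and a shell command to move; the robot and the scene stay as the last step left them, time stands still between calls to the robot, and variables do not carry over. Pictures are saved under pics/ and viewed, at most 10 in all, crops included, and the job is handed in when it is done.

```bash
mkdir -p pics
python3 - <<'E'
from bench import r
import cv2
for n in("side","top"):
    cv2.imwrite(f"pics/{n}0.png",r.snapshot(n)); m=r.camera_model(n); print(n,m)
s=r.read_state();print(s)
E
```

```text
side {'fx': 382.39849011016537, 'fy': 382.39849011016537, 'cx': 262.99775573698093, 'cy': 193.34727400977764, 'R': array([[ 0.85503825, -0.51848318,  0.00920806],
       [-0.38463989, -0.64602459, -0.65932116],
       [ 0.34779556,  0.56020302, -0.75180504]]), 't': array([-0.47417154,  0.32363975,  0.85292286])}
top {'fx': 411.6142615802518, 'fy': 411.6142615802518, 'cx': 261.5919739984376, 'cy': 189.798746803877, 'R': array([[ 0.02528034, -0.99933211,  0.02638641],
       [-0.99618667, -0.02738801, -0.0828373 ],
       [ 0.08350465, -0.02419163, -0.9962137 ]]), 't': array([0.01818955, 0.59761912, 1.40062402])}
{'clock': 0.1, 'joints': array([ 1.06400273,  0.39912465,  0.04504381,  1.53774496, -0.01869933,
        1.20690346, -0.05072134]), 'qd': array([-0.0002837 , -0.00099995,  0.00066061, -0.00442541,  0.00045124,
       -0.00157855, -0.00047283]), 'effort': array([ 4.31910739e-03, -4.76259649e+01,  1.37024805e+00, -2.54950261e+01,
        1.17688993e-02,  4.92005143e-03,  3.97918797e-06]), 'eef_pos': array([ 0.25757431, -0.59617108,  0.23036725]), 'eef_rot': array([[ 9.17964649e-01,  3.96661374e-01, -8.11249353e-04],
       [ 3.96662184e-01, -9.17963330e-01,  1.56066910e-03],
       [-1.25640008e-04, -1.75443100e-03, -9.99998453e-01]]), 'force': array([-0.77012591, -0.85626446,  0.13795231]), 'moment': array([0.04897869, 0.00948796, 0.04973125]), 'gripper_force': 0.0, 'grip_width': 1.0024344919114474}
```

View pics/side0.png

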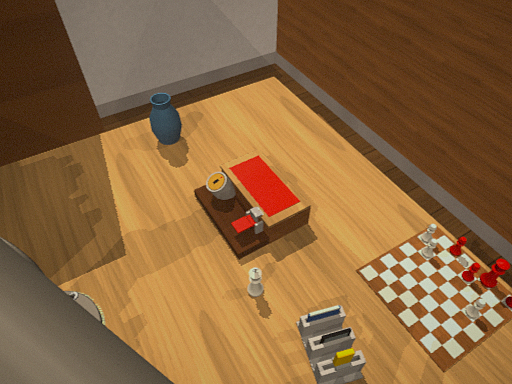

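View pics/top0.png

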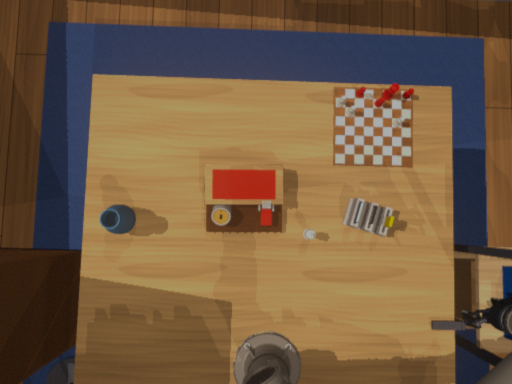

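Side view: the yellow key is at (345,356) in the nearest organiser slot, the lock face at (217,182), the red latch at (243,224) and the king at (255,283). Top view: the key is at (391,221), the lock at (221,216) and the latch at (266,214). Next I'll measure these using masks and enlarged crops.

```bash
cat > h.py <<'E'
from bench import r
import cv2,numpy as np
M={n:r.camera_model(n) for n in("side","top")}
def ray(n,p):
    m=M[n];d=m["R"].T@np.array([(p[0]-m["cx"])/m["fx"],(p[1]-m["cy"])/m["fy"],1]);return -m["R"].T@m["t"],d/np.linalg.norm(d)
def plane(n,p,z):
    o,d=ray(n,p);return o+d*(z-o[2])/d[2]
def tri(ps,pt):
    (a,u),(b,v)=ray("side",ps),ray("top",pt)
    s=np.linalg.lstsq(np.c_[u,-v],b-a,rcond=None)[0];P,Q=a+u*s[0],b+v*s[1]
    return (P+Q)/2,np.linalg.norm(P-Q)
def proj(n,X):
    m=M[n];c=m["R"]@X+m["t"];return np.array([c[0]/c[2]*m["fx"]+m["cx"],c[1]/c[2]*m["fy"]+m["cy"]])
def blobs(im,lo,hi,box,amin=8):
    x0,y0,x1,y1=box;h=cv2.cvtColor(im[y0:y1,x0:x1],cv2.COLOR_BGR2HSV);k=cv2.inRange(h,lo,hi)
    n,l,s,c=cv2.connectedComponentsWithStats(k)
    return [(s[i,4],(c[i]+[x0,y0]).round(2),cv2.minAreaRect((np.argwhere(l==i)[:,::-1]+[x0,y0]).astype(np.float32))) for i in range(1,n) if s[i,4]>=amin]
E
python3 - <<'E'
from h import *
S,T=cv2.imread("pics/side0.png"),cv2.imread("pics/top0.png")
for nm,im,bs in(("side",S,[(290,300,375,383),(195,165,240,205),(225,205,265,240)]),("top",T,[(340,190,405,245),(208,204,236,230),(256,198,278,230)])):
    print(nm,"yellow",blobs(im,(20,150,60),(35,255,255),bs[0]))
    print("brass",blobs(im,(8,90,100),(30,255,255),bs[1]))
    print("red",blobs(im,(0,200,60),(6,255,255),bs[2]))
print("lid",blobs(T,(0,200,60),(6,255,255),(200,160,285,203)))
def crop(im,b,k): return cv2.resize(im[b[1]:b[3],b[0]:b[2]],None,fx=k,fy=k,interpolation=cv2.INTER_CUBIC)
a=crop(S,(290,300,370,384),3.5);b=crop(S,(190,150,310,260),2.5);c=crop(T,(335,185,405,245),5);d=crop(T,(200,160,290,240),4)
o=np.zeros((600,720,3),np.uint8)
for i,(x,y) in zip((a,b,c,d),((0,0),(0,300),(355,0),(355,280+10))):
    o[y:y+i.shape[0],x:x+i.shape[1]]=i[:600-y,:720-x]
cv2.imwrite("pics/c0.png",o)
E
```

```text
side yellow [(np.int32(259), array([343.3 , 356.61]), ((343.381103515625, 356.613525390625), (13.013301849365234, 23.600393295288086), 72.89727020263672))]
brass [(np.int32(620), array([211.95, 175.53]), ((217.0, 184.5), (39.0, 44.0), 90.0)), (np.int32(209), array([215.82, 181.24]), ((215.75003051757812, 181.25001525878906), (14.142135620117188, 17.677669525146484), 45.0)), (np.int32(28), array([196.5 , 201.36]), ((195.70223999023438, 201.12359619140625), (9.433980941772461, 4.239991664886475), 57.9946174621582))]
red [(np.int32(19), array([262.63, 206.79]), ((262.0, 207.5), (5.0, 4.0), 90.0)), (np.int32(268), array([242.97, 223.37]), ((243.13168334960938, 223.2853240966797), (13.200333595275879, 22.629140853881836), 65.224853515625))]
top yellow [(np.int32(90), array([389.31, 221.31]), ((389.19818115234375, 221.05661010742188), (8.10427188873291, 11.813008308410645), 15.945395469665527))]
brass [(np.int32(28), array([221.5, 204. ]), ((221.5, 204.0), (27.0, 0.0), 180.0)), (np.int32(181), array([220.43, 216.07]), ((220.5, 216.0), (14.0, 15.0), 90.0))]
red [(np.int32(19), array([265., 198.]), ((265.0, 198.0), (18.0, 0.0), 180.0)), (np.int32(178), array([265.7 , 217.51]), ((265.5, 217.5), (15.0, 11.0), 90.0))]
lid [(np.int32(1778), array([243.31, 184.14]), ((243.5, 184.0), (28.0, 61.0), 90.0))]
```

View pics/c0.png

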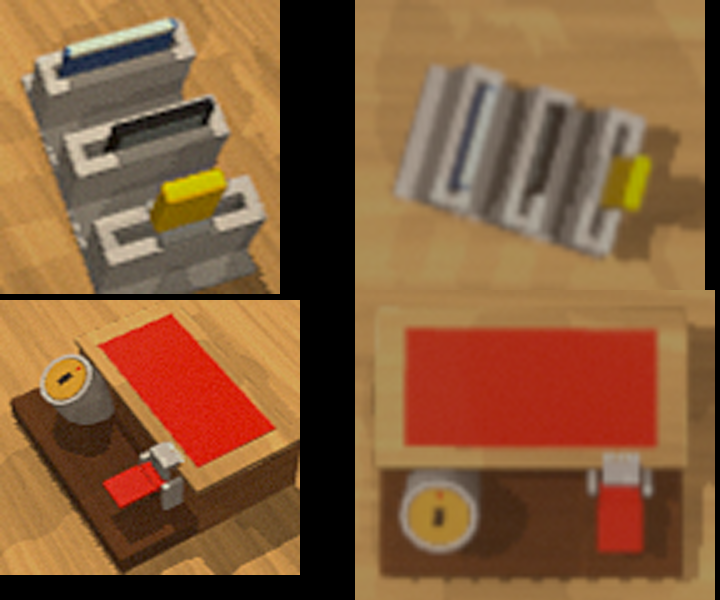

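The crops show that the key bow's bright top face can be separated from its side. The keyhole is a dark slot inside the brass disc. I'll compute poses from both.

Run:
```python
from h import *
S,T=cv2.imread("pics/side0.png"),cv2.imread("pics/top0.png")
K=4
def up(im,b): return cv2.resize(im[b[1]:b[3],b[0]:b[2]],None,fx=K,fy=K,interpolation=cv2.INTER_CUBIC)
def back(p,b): return (np.array(p)+.5)/K-.5+np.array(b[:2])
def comp(mask,b):
    n,l,s,c=cv2.connectedComponentsWithStats(mask);i=1+np.argmax(s[1:,4])
    pts=np.argwhere(l==i)[:,::-1].astype(float);m=pts.mean(0);w,v=np.linalg.eigh(np.cov(pts.T))
    box=cv2.boxPoints(cv2.minAreaRect(pts.astype(np.float32)))
    return back(m,b),v[:,1],np.sqrt(12*w)/K,back(box,b),s[i,4]/K/K
R={}
for n,im,bk,bl in(("side",S,(325,340,362,375),(205,170,228,193)),("top",T,(380,208,402,234),(210,206,231,227))):
    h=cv2.cvtColor(up(im,bk),cv2.COLOR_BGR2HSV)
    yel=(h[...,0]>20)&(h[...,0]<35)&(h[...,1]>150)
    V=h[...,2][yel&(h[...,2]>60)];print(n,"V pct",np.percentile(V,[10,30,50,70,90]))
    t=(np.percentile(V,10)+np.percentile(V,90))/2
    R[n,"bow"]=comp((yel&(h[...,2]>t)).astype(np.uint8),bk)
    c=up(im,bl);h=cv2.cvtColor(c,cv2.COLOR_BGR2HSV)
    br=((h[...,0]>8)&(h[...,0]<30)&(h[...,1]>110)&(h[...,2]>100)).astype(np.uint8)
    n_,l,s,cc=cv2.connectedComponentsWithStats(br)
    i=1+np.argmax(s[1:,4]);hull=cv2.convexHull(np.argwhere(l==i)[:,::-1].astype(np.int32))
    f=np.zeros_like(br);cv2.fillConvexPoly(f,hull,1)
    R[n,"disc"]=comp(f,bl)
    R[n,"hole"]=comp((cv2.erode(f,np.ones((9,9)))&(h[...,2]<110)).astype(np.uint8),bl)
for k,v in R.items(): print(k,v[0].round(2),"dir",v[1].round(3),"size",v[2].round(1),v[4])
for k in("bow","disc","hole"):
    P,e=tri(R["side",k][0],R["top",k][0]);print(k,P.round(4),"gap",round(e,4))
for n in("side","top"):
    c,d=R[n,"bow"][:2];A,B=plane(n,c-4*d,.123),plane(n,c+4*d,.123);print(n,"bow dir deg",np.degrees(np.arctan2(*(B-A)[1::-1])),plane(n,c,.123))
    c,d=R[n,"hole"][:2];print("disc at z85",plane(n,R[n,"disc"][0],.085))
# lid red panel direction (top of lid), long side along case y
m=cv2.inRange(cv2.cvtColor(S,cv2.COLOR_BGR2HSV),(0,200,60),(6,255,255));m[:150]=0;m[220:]=0;m[:,:220]=0;m[:,305:]=0
for n,im,b in(("side",S,(222,150,302,218)),("top",T,(205,163,282,201))):
    h=cv2.cvtColor(up(im,b),cv2.COLOR_BGR2HSV);k=((h[...,0]<7)&(h[...,1]>190)&(h[...,2]>60)).astype(np.uint8)
    c,d,s,bx,a=comp(k,b)
    cs=cv2.findContours(k,0,2)[0];q=cv2.approxPolyDP(max(cs,key=cv2.contourArea),20,True)[:,0]
    W=np.array([plane(n,back(p,b),.08)[:2] for p in q]);print(n,"lid quad",W.round(4).tolist())
print("pad",tri((242.97,223.37),(265.7,217.51)),plane("top",(265.7,217.51),.063),plane("side",(242.97,223.37),.063))
# organiser edge of key slot block
for p in((594,252),(627,113)): print(plane("top",((p[0]-355)/5+335,p[1]/5+185),.065))
print("king",plane("side",(255,293),0),"vase",plane("side",(172,138),0))
```

```text
side V pct [116. 127. 132. 198. 205.]
top V pct [129. 130. 140. 160. 170.]
('side', 'bow') [345.13 352.62] dir [-0.962  0.274] size [ 6.1 17.7] 109.5
('side', 'disc') [215.73 181.18] dir [-0.71   0.704] size [12.9 16.4] 220.1875
('side', 'hole') [215.5  180.89] dir [-0.813  0.582] size [2.1 5.5] 11.875
('top', 'bow') [390.88 220.96] dir [-0.261  0.965] size [ 3.3 10.2] 34.5625
('top', 'disc') [220.47 216.1 ] dir [-0.993 -0.121] size [12.4 13.6] 176.5
('top', 'hole') [220.49 216.46] dir [-0.128  0.992] size [1.9 3.7] 7.25
bow [ 0.4999 -0.3847  0.1213] gap 0.0016
disc [0.502  0.1683 0.0841] gap 0.0012
hole [0.501  0.1679 0.0861] gap 0.0017
side bow dir deg 163.86001296409466 [ 0.49998753 -0.38543661  0.123     ]
disc at z85 [0.50221565 0.16726281 0.085     ]
top bow dir deg 164.7635795470955 [ 0.49923972 -0.38365926  0.123     ]
disc at z85 [0.50138462 0.16847322 0.085     ]
side lid quad [[0.5605, 0.199], [0.5656, -0.0083], [0.6621, -0.007], [0.6589, 0.2014]]
top lid quad [[0.6535, 0.1992], [0.561, 0.1959], [0.5665, -0.0087], [0.6594, -0.0041]]
pad (array([0.50235403, 0.01808003, 0.06179766]), np.float64(0.003063243943634337)) [0.5009417  0.01876321 0.063     ] [0.50335325 0.01667007 0.063     ]
[ 0.45107793 -0.37608768  0.065     ]
[ 0.5450691  -0.39850171  0.065     ]
king [ 0.4468334  -0.14014924  0.        ] vase [0.4941365  0.49898732 0.        ]
```

```bash
cat > go.py <<'E'
# helper: given target pos & rot (world), print required shift (cm) and rotvec in current tool axes
from h import *
from scipy.spatial.transform import Rotation as Ro
np.set_printoptions(suppress=True,precision=4)
def rel(P,R):
    s=r.read_state();C=s["eef_rot"];print("shift cm",C.T@(np.array(P)-s["eef_pos"])*100,"rot",Ro.from_matrix(C.T@R).as_rotvec(),"clock",s["clock"],"pos",s["eef_pos"],"F",s["force"],"j7",s["joints"][6],"w",s["grip_width"])
def frame(x,z):
    z=np.array(z)/np.linalg.norm(z);x=np.array(x)-z*(z@x);x/=np.linalg.norm(x);return np.c_[x,np.cross(z,x),z]
E
python3 -m crank '[[[4,-1.5,0],[0,0,-0.14],4.5],[[8,-3,0],[0,0,-0.28],4.5],[[12,-4.5,0],[0,0,-0.42],4.5],[[16,-6,0],[0,0,-0.56],4.5],[[20,-7,0],[0,0,-0.7],4.5]]'
python3 -m crank '[[[0,0,0],[0,0,-0.14],4.5],[[0,0,0],[0,0,-0.28],4.5],[[0,0,0],[0,0,-0.42],4.5],[[0,0,0],[0,0,-0.56],4.5],[[0,0,0],[0,0,-0.7],4.5]]'
python3 -m crank '[[[0,0,0],[0,0,-0.14],4.5],[[0,0,0],[0,0,-0.28],4.5],[[0,0,0],[0,0,-0.42],4.5],[[0,0,0],[0,0,-0.56],4.5],[[0,0,0],[0,0,-0.7],4.5]]'
python3 - <<'E'
from go import *
a=np.radians(164.5);rel([.4998,-.3846,.16],frame([np.cos(a),np.sin(a),0],[0,0,-1]))
E
```

```text
clock: 0.6
eef_pos: [0.4143, -0.4512, 0.231]
eef_rot: [[0.441, 0.897, -0.001], [0.897, -0.441, 0.001], [0.0, -0.001, -1.0]]
force: [0.1, -0.4, 0.3]
grip_width: 0.531
gripper_force: 0.0
clock: 1.1
eef_pos: [0.4134, -0.4529, 0.2307]
eef_rot: [[-0.241, 0.971, -0.001], [0.971, 0.241, 0.001], [0.001, -0.001, -1.0]]
force: [-0.9, 0.4, 0.1]
grip_width: 0.527
gripper_force: 0.0
clock: 1.6
eef_pos: [0.4133, -0.4529, 0.2307]
eef_rot: [[-0.809, 0.588, -0.001], [0.588, 0.809, 0.001], [0.001, 0.0, -1.0]]
force: [0.4, 0.8, 1.6]
grip_width: 0.522
gripper_force: 0.0
shift cm [-2.9929 10.6066  7.0723] rot [ 0.0003 -0.001  -0.3575] clock 1.6 pos [ 0.4133 -0.4529  0.2307] F [0.4233 0.8396 1.6125] j7 1.5832564279447405 w 0.5216543537334839
```

```bash
python3 -m crank '[[[-1,3.5,0],[0,0,-0.12],4.5],[[-2,7,0],[0,0,-0.24],4.5],[[-3,10.6,0],[0,0,-0.357],4.5],[[-3,10.6,4],[0,0,-0.357],4.5],[[-3,10.6,7],[0,0,-0.357],4.5]]'
python3 -m crank '[[[0,0,0],[0,0,0],4.5],[[0,0,0],[0,0,0],4.5]]'
python3 - <<'E'
from go import *
a=np.radians(164.5);rel([.4998,-.3846,.083],frame([np.cos(a),np.sin(a),0],[0,0,-1]))
S=r.snapshot("side");T=r.snapshot("top")
o=np.hstack([cv2.resize(S[280:380,280:380],None,fx=4,fy=4,interpolation=2),cv2.resize(T[170:270,340:440],None,fx=4,fy=4,interpolation=2)]);cv2.imwrite("pics/a1.png",o)
E
```

```text
clock: 2.1
eef_pos: [0.5017, -0.3837, 0.1601]
eef_rot: [[-0.963, 0.27, 0.0], [0.27, 0.963, 0.0], [-0.0, 0.0, -1.0]]
force: [-0.6, -0.1, -1.0]
grip_width: 0.529
gripper_force: 0.0
clock: 2.3
eef_pos: [0.5003, -0.3856, 0.1612]
eef_rot: [[-0.962, 0.274, -0.001], [0.274, 0.962, 0.001], [0.001, 0.0, -1.0]]
force: [0.9, 0.2, 0.0]
grip_width: 0.529
gripper_force: 0.0
shift cm [0.0674 0.0816 7.8225] rot [ 0.0004 -0.0009 -0.0067] clock 2.3 pos [ 0.5003 -0.3856  0.1612] F [0.8535 0.1983 0.0157] j7 1.694206785073752 w 0.5291348383538592
```

View pics/a1.png

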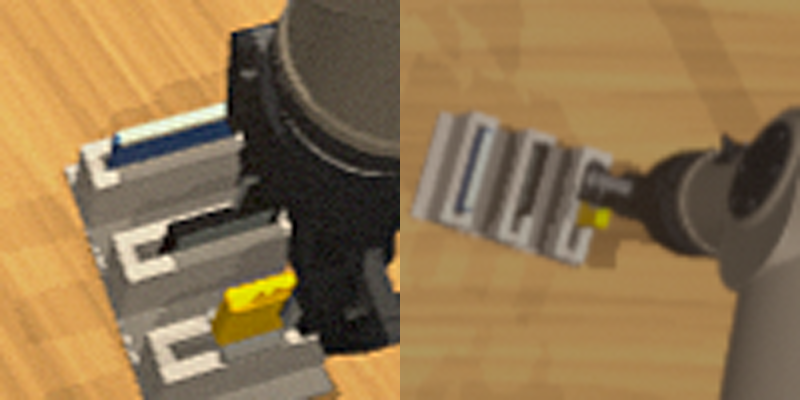

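The fingers hang beside the key, but in the top view they look shifted in x. I'll check by projecting the known TCP and finger points.

Run:
```python
from go import *
s=r.read_state();p,C=s["eef_pos"],s["eef_rot"]
for nm,l in(("tcp",[0,0,0]),("fingA+y",[0,.029,-.01]),("fingA-y",[0,-.029,-.01]),("A up",[0,.029,-.05]),("bow",None)):
    X=np.array([.4998,-.3846,.123]) if l is None else p+C@np.array(l)
    a,b=proj("side",X),proj("top",X);print(nm,X,(a-[280,280])*4,(b-[340,170])*4+[400,0])
```

```text
tcp [ 0.5016 -0.3864  0.1633] [279.8443 259.4681] [624.3957 200.5695]
fingA+y [ 0.5095 -0.3585  0.1732] [257.7686 189.5288] [593.276  189.3181]
fingA-y [ 0.4936 -0.4142  0.1733] [311.3202 316.5871] [664.5271 211.6456]
A up [ 0.5094 -0.3584  0.2132] [272.9568 153.3047] [610.8755 188.5935]
bow [ 0.4998 -0.3846  0.123 ] [259.0885 289.1259] [604.6767 203.1559]
```

```bash
python3 -m crank '[[[0,0,2],[0,0,0],4.5],[[0,0,4],[0,0,0],4.5],[[0,0,6],[0,0,0],4.5],[[0,0,7.8],[0,0,0],4.5],[[0,0,7.8],[0,0,0],4.5]]' 40
python3 -m crank '[[[0,0,0],[0,0,0],3],[[0,0,0],[0,0,0],2],[[0,0,0],[0,0,0],1],[[0,0,0],[0,0,0],0.5],[[0,0,0],[0,0,0],0.5]]' 70
python3 -m crank '[[[0,0,0],[0,0,0],0.5],[[0,0,0],[0,0,0],0.5],[[0,0,0],[0,0,0],0.5]]' 70
```

```text
clock: 2.9
eef_pos: [0.4998, -0.3854, 0.0827]
eef_rot: [[-0.962, 0.274, -0.002], [0.274, 0.962, 0.001], [0.002, 0.0, -1.0]]
force: [-0.6, 0.1, -1.1]
grip_width: 0.532
gripper_force: 0.0
clock: 3.4
eef_pos: [0.5018, -0.3864, 0.0853]
eef_rot: [[-0.962, 0.273, 0.003], [0.273, 0.962, -0.002], [-0.003, -0.002, -1.0]]
force: [-0.7, 0.7, 5.8]
grip_width: 0.131
gripper_force: 68.3
clock: 3.7
eef_pos: [0.5018, -0.3863, 0.0853]
eef_rot: [[-0.962, 0.273, 0.003], [0.273, 0.962, -0.002], [-0.003, -0.001, -1.0]]
force: [-1.8, -0.2, 6.3]
grip_width: 0.133
gripper_force: 68.3
```

```bash
python3 -m crank '[[[0,0,-2],[0,0,0],0.5],[[0,0,-5],[0,0,0],0.5],[[0,0,-9],[0,0,0],0.5],[[0,0,-13],[0,0,0],0.5],[[0,0,-17],[0,0,0],0.5]]'
python3 -m crank '[[[0,0,0],[0,0,0],0.5],[[0,0,0],[0,0,0],0.5]]'
cat > lock.py <<'E'
from go import *
y=np.radians(1.4);cx=np.array([np.cos(y),np.sin(y),0])
n=-np.sin(np.radians(25))*cx+np.cos(np.radians(25))*np.array([0,0,1])
L=np.array([.5017,.1680,.085])
e1=cx*np.cos(np.radians(25))+np.sin(np.radians(25))*np.array([0,0,1]) # uphill in face
e2=np.cross(n,e1)
def onface(nm,p):
    o,d=ray(nm,p);X=o+d*((L-o)@n)/(d@n);return np.array([(X-L)@e1,(X-L)@e2])
E
python3 - <<'E'
from lock import *
for nm,c,d in(("side",(215.5,180.89),(-.813,.582)),("top",(220.49,216.46),(-.128,.992))):
    c=np.array(c);d=np.array(d);A,B=onface(nm,c-d*2),onface(nm,c+d*2);v=B-A
    print(nm,"hole centre on face mm",onface(nm,c)*1e3,"ang from uphill (ccw about n) deg",np.degrees(np.arctan2(v[1],v[0])))
for nm,p in(("side",(215.73,181.18)),("top",(220.47,216.1))):print("disc",onface(nm,p)*1e3)
S=r.snapshot("side");T=r.snapshot("top");cv2.imwrite("pics/s2.png",S);cv2.imwrite("pics/t2.png",T)
for nm,im in(("side",S),("top",T)): print(blobs(im,(20,150,60),(35,255,255),(280,150,420,384)))
print(r.read_state()["eef_pos"])
o=np.hstack([cv2.resize(S[250:350,290:390],None,fx=4,fy=4,interpolation=2),cv2.resize(S[160:210,190:240],None,fx=8,fy=8,interpolation=2)]);cv2.imwrite("pics/a2.png",o)
E
```

```text
clock: 4.2
eef_pos: [0.5002, -0.3852, 0.2547]
eef_rot: [[-0.962, 0.273, -0.0], [0.273, 0.962, 0.0], [0.001, 0.0, -1.0]]
force: [0.6, -0.4, -0.7]
grip_width: 0.129
gripper_force: 68.1
clock: 4.4
eef_pos: [0.5008, -0.3855, 0.2543]
eef_rot: [[-0.962, 0.273, 0.001], [0.273, 0.962, -0.001], [-0.002, -0.001, -1.0]]
force: [0.6, 1.1, -1.7]
grip_width: 0.133
gripper_force: 68.1
side hole centre on face mm [0.4529 0.4122] ang from uphill (ccw about n) deg 174.552909424262
top hole centre on face mm [-1.6358  0.4458] ang from uphill (ccw about n) deg 172.00593299955233
disc [ 0.4733 -0.9052]
disc [-0.3428  0.4823]
[(np.int32(185), array([353.77, 322.84]), ((353.89691162109375, 322.7680358886719), (9.836026191711426, 22.61568260192871), 21.037511825561523))]
[(np.int32(36), array([406.83, 225.72]), ((407.03997802734375, 225.719970703125), (9.899495124816895, 3.6769556999206543), 8.13010311126709))]
[ 0.4996 -0.385   0.2517]
```

View pics/a2.png

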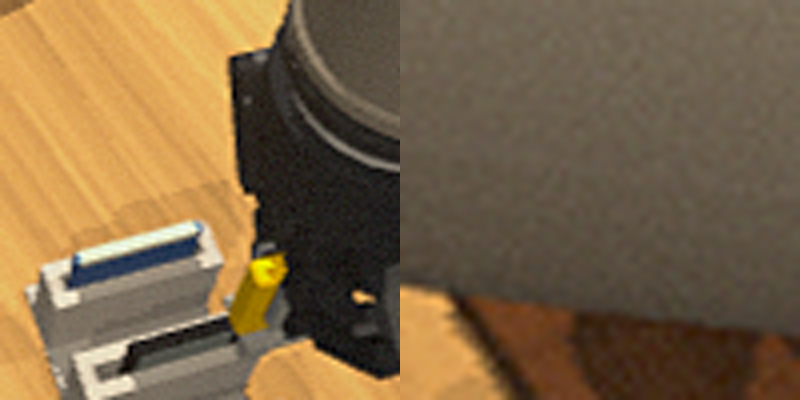

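Key is gripped and lifted (yellow bow at about (354,323) in the side view, nothing else moved). The keyhole sits about 6.7° clockwise from uphill, which fits a start angle of about 0.12 rad. Next, carry it to the lock.

```bash
cat > tgt.py <<'E'
from lock import *
def tgt(h,ang=-6.7,off=0.0203,du=0,dv=0):  # key origin h above face; ang ccw about n from uphill
    a=np.radians(ang+180);x=np.cos(a)*e1+np.sin(a)*e2
    rel(L+e1*du+e2*dv+n*(h+off),frame(x,-n))
E
python3 -c "
from tgt import *
tgt(.10)"
python3 -m crank '[[[1,4,-1.5],[0,0,0.06],0.5],[[2.2,9,-1.5],[0,0,0.12],0.5],[[3.4,14,-1.5],[0,0,0.18],0.5],[[4.6,18,-1.5],[0,0,0.24],0.5],[[5.8,22,-1.5],[0,0,0.28],0.5]]'
python3 -c "
from tgt import *
tgt(.10)"
```

```text
shift cm [19.7396 51.7438  5.8607] rot [-0.0898 -0.4302 -0.1815] clock 4.5 pos [ 0.4996 -0.385   0.2517] F [ 0.0138  0.5759 -1.3006] j7 1.728853778235027 w 0.1315257172331378
clock: 5.0
eef_pos: [0.5036, -0.1554, 0.2665]
eef_rot: [[-0.849, 0.529, -0.003], [0.529, 0.849, 0.001], [0.003, -0.001, -1.0]]
force: [0.8, 0.8, -0.8]
grip_width: 0.135
gripper_force: 68.2
shift cm [21.4989 24.5502  7.3028] rot [-0.1507 -0.417  -0.4578] clock 5.0 pos [ 0.5036 -0.1554  0.2665] F [ 0.7824  0.8329 -0.7724] j7 1.1314289006909868 w 0.1353102359688406
```

```bash
python3 -m crank '[[[3,4,0],[0,0,-0.1],0.5],[[6,8,0],[0,0,-0.2],0.5],[[9,12,0],[0,0,-0.3],0.5],[[12,16,0],[0,0,-0.4],0.5],[[15,20,0],[0,0,-0.46],0.5]]'
python3 -c "
from tgt import *
tgt(.10)"
```

```text
clock: 5.5
eef_pos: [0.4817, 0.0924, 0.2668]
eef_rot: [[-0.996, 0.094, -0.002], [0.094, 0.996, -0.001], [0.002, -0.001, -1.0]]
force: [1.2, 0.1, -1.4]
grip_width: 0.128
gripper_force: 68.2
shift cm [3.7503 7.118  7.2801] rot [-0.0522 -0.4357 -0.0014] clock 5.5 pos [0.4817 0.0924 0.2668] F [ 1.1853  0.0861 -1.3999] j7 1.1021296378243501 w 0.12773992020992442
```

```bash
python3 -m crank '[[[0.7,1.4,0],[-0.01,-0.09,0],0.5],[[1.5,2.8,1],[-0.02,-0.18,0],0.5],[[2.3,4.3,2.5],[-0.03,-0.27,0],0.5],[[3,5.7,5],[-0.04,-0.36,0],0.5],[[3.7,7.1,7.3],[-0.052,-0.436,0],0.5]]'
python3 -m crank '[[[0,0,0],[0,0,0],0.5],[[0,0,0],[0,0,0],0.5],[[0,0,0],[0,0,0],0.5]]'
python3 - <<'E'
from tgt import *
tgt(.10)
S=r.snapshot("side");T=r.snapshot("top")
o=np.hstack([cv2.resize(S[130:230,170:270],None,fx=4,fy=4,interpolation=2),cv2.resize(T[170:270,170:270],None,fx=4,fy=4,interpolation=2)]);cv2.imwrite("pics/a3.png",o)
cv2.imwrite("pics/s3.png",S);cv2.imwrite("pics/t3.png",T);print(r.read_state()["joints"])
E
```

```text
clock: 6.0
eef_pos: [0.4513, 0.165, 0.1932]
eef_rot: [[-0.901, 0.085, 0.426], [0.098, 0.995, 0.009], [-0.423, 0.05, -0.905]]
force: [0.7, -1.1, -1.9]
grip_width: 0.13
gripper_force: 68.6
clock: 6.3
eef_pos: [0.4543, 0.1651, 0.1959]
eef_rot: [[-0.901, 0.086, 0.425], [0.1, 0.995, 0.01], [-0.422, 0.051, -0.905]]
force: [0.4, 0.8, -1.4]
grip_width: 0.133
gripper_force: 68.5
shift cm [0.4005 0.1258 0.0249] rot [-0.0003  0.0031 -0.0055] clock 6.3 pos [0.4543 0.1651 0.1959] F [ 0.3547  0.7621 -1.3848] j7 0.7361241138663844 w 0.1333677186931643
[ 0.4377 -0.0931 -0.9728  2.2464  0.2553  0.5777  0.7357]
```

View pics/a3.png

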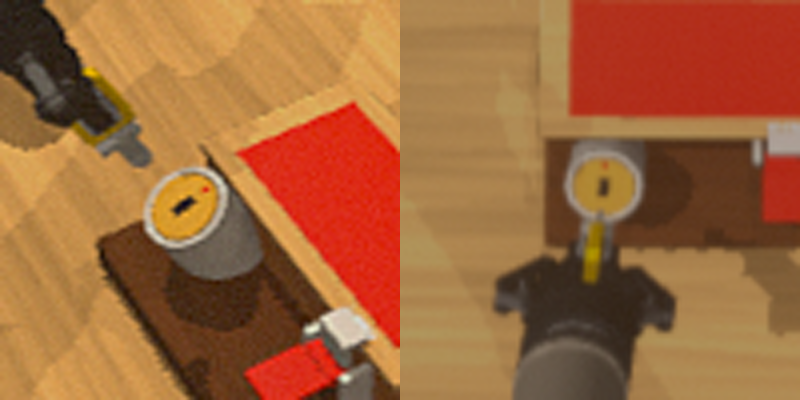

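The key points at the lock with the blade tip at about (206,170) in the side view and the hole at (216,181). In the top view the tip is at about (219.5,223) and the hole at (220.5,216.5). I'll measure the blade against the hole axis numerically.

Run:
```python
from tgt import *
s=[]
for i in range(4): r.snapshot("top"); q=r.read_state(); s.append(q["eef_pos"])
print("tcp samples",np.array(s));C=r.read_state()["eef_rot"];p=np.mean(s,0)
for nm,b in(("side",(188,140,216,178)),("top",(206,210,232,250))):
    a=cv2.imread(f"pics/{nm}0.png").astype(int);c=cv2.imread(f"pics/{nm[0]}3.png").astype(int)
    D=np.abs(a-c).max(2);tip=proj(nm,p+C@[0,0,.0623]);org=proj(nm,p+C@[0,0,.0203]);h=proj(nm,L)
    d=(tip-org)/np.linalg.norm(tip-org);w=np.array([-d[1],d[0]])
    x0,y0,x1,y1=b;pts=np.argwhere(D[y0:y1,x0:x1]>28)[:,::-1]+[x0,y0]
    u=(pts-org)@d;v=(pts-org)@w
    print(nm,"pred org",org,"tip",tip,"hole",h,"dir",d,"len",np.linalg.norm(tip-org),"hole in (u,v)",((h-org)@d,(h-org)@w))
    for k in np.arange(-2,np.linalg.norm(tip-org)+5,1.0):
        m=(u>=k-.75)&(u<k+.75)&(abs(v)<12)
        if m.any():print(k,m.sum(),"v mean %.2f min %.1f max %.1f"%(v[m].mean(),v[m].min(),v[m].max()))
```

```text
tcp samples [[0.4546 0.1652 0.1962]
 [0.4543 0.1652 0.196 ]
 [0.4541 0.1652 0.1959]
 [0.4539 0.1652 0.1957]]
side pred org [199.1282 162.5594] tip [206.9312 170.4295] hole [215.4443 181.0872] dir [0.7041 0.7101] len 11.082645149959559 hole in (u,v) (np.float64(24.64483295902264), np.float64(1.458260607147229))
-2.0 21 v mean 0.41 min -6.7 max 7.5
-1.0 19 v mean 0.41 min -6.0 max 6.8
0.0 19 v mean 0.40 min -6.0 max 6.8
1.0 19 v mean 1.07 min -6.0 max 7.5
2.0 18 v mean 1.45 min -4.6 max 7.5
3.0 19 v mean -0.35 min -5.3 max 6.8
4.0 11 v mean -0.39 min -4.6 max 3.2
5.0 9 v mean 0.38 min -2.4 max 3.2
6.0 9 v mean 0.38 min -2.5 max 3.2
7.0 9 v mean 0.37 min -2.5 max 3.2
8.0 14 v mean 0.37 min -2.5 max 3.2
9.0 9 v mean 0.36 min -2.5 max 3.2
10.0 8 v mean 0.01 min -2.5 max 2.5
11.0 4 v mean -0.53 min -1.8 max 1.1
12.0 1 v mean -1.06 min -1.1 max -1.1
top pred org [218.8357 228.1596] tip [219.8307 222.3454] hole [220.6146 216.0047] dir [ 0.1687 -0.9857] len 5.898713234263951 hole in (u,v) (np.float64(12.280800370069784), np.float64(-0.29693252455690905))
-2.0 8 v mean -1.29 min -3.6 max 3.4
-1.0 10 v mean -0.60 min -3.8 max 3.4
0.0 12 v mean -0.36 min -4.0 max 3.3
1.0 13 v mean -0.40 min -4.1 max 3.1
2.0 13 v mean -0.57 min -4.3 max 2.9
3.0 7 v mean -0.86 min -4.3 max 2.8
4.0 2 v mean -0.05 min -0.5 max 0.4
5.0 2 v mean 0.36 min 0.3 max 0.4
6.0 1 v mean 0.28 min 0.3 max 0.3
```

```bash
python3 -m crank '[[[0.35,0.12,1],[0,0,0],0.5],[[0.35,0.12,2.5],[0,0,0],0.5],[[0.35,0.12,4],[0,0,0],0.5],[[0.35,0.12,5],[0,0,0],0.5],[[0.35,0.12,5],[0,0,0],0.5]]' 90
python3 -m crank '[[[0,0,0],[0,0,0],0.5],[[0,0,0],[0,0,0],0.5],[[0,0,0],[0,0,0],0.5]]'
python3 - <<'E'
from tgt import *
tgt(.05)
S=r.snapshot("side");T=r.snapshot("top");tgt(.05)
o=np.hstack([cv2.resize(S[150:210,185:245],None,fx=6.6,fy=6.6,interpolation=2),cv2.resize(T[190:250,190:250],None,fx=6.6,fy=6.6,interpolation=2)]);cv2.imwrite("pics/a4.png",o)
E
```

```text
clock: 7.1
eef_pos: [0.4712, 0.167, 0.1473]
eef_rot: [[-0.902, 0.086, 0.422], [0.099, 0.995, 0.01], [-0.419, 0.051, -0.906]]
force: [0.7, -0.0, -0.6]
grip_width: 0.131
gripper_force: 89.1
clock: 7.4
eef_pos: [0.4718, 0.1674, 0.1493]
eef_rot: [[-0.901, 0.085, 0.426], [0.099, 0.995, 0.009], [-0.423, 0.05, -0.905]]
force: [-0.2, -0.7, -1.1]
grip_width: 0.124
gripper_force: 89.1
shift cm [ 0.0043 -0.009   0.0654] rot [-0.001   0.0044 -0.004 ] clock 7.4 pos [0.4718 0.1674 0.1493] F [-0.1734 -0.7177 -1.1275] j7 0.39204616202612286 w 0.12434631636096279
shift cm [-0.008  -0.0033  0.0546] rot [-0.001   0.0041 -0.0039] clock 7.5 pos [0.4717 0.1673 0.1492] F [ 1.0026  0.6332 -1.1248] j7 0.3918057856812943 w 0.13039236072722463
```

View pics/a4.png

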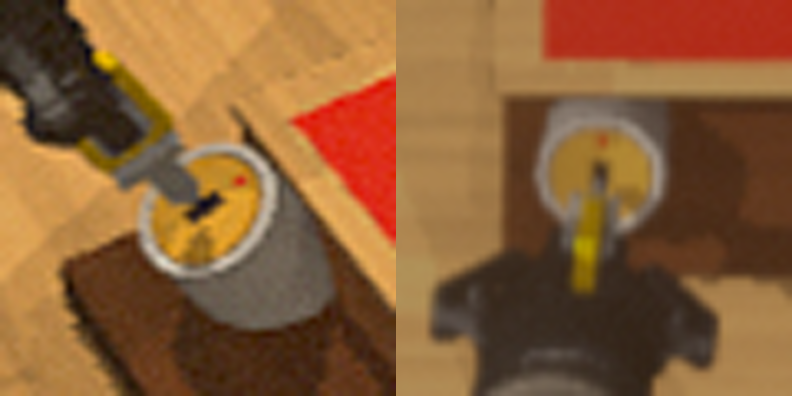

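The blade tip in the side view (crop (188,200)) is just above the hole (204,207). It's within about 1 mm, slightly on the downhill side. I'll nudge uphill and start inserting while watching the force.

```bash
python3 -m crank '[[[-0.08,0,0.4],[0,0,0],0.5],[[-0.08,0,0.8],[0,0,0],0.5],[[-0.08,0,1.1],[0,0,0],0.5],[[-0.08,0,1.4],[0,0,0],0.5],[[-0.08,0,1.4],[0,0,0],0.5]]'
python3 -m crank '[[[0,0,0],[0,0,0],0.5],[[0,0,0],[0,0,0],0.5]]'
python3 -c "
from tgt import *
tgt(.036)"
```

```text
clock: 8.0
eef_pos: [0.4779, 0.1673, 0.1356]
eef_rot: [[-0.902, 0.085, 0.424], [0.098, 0.995, 0.009], [-0.421, 0.05, -0.906]]
force: [0.2, 0.2, -1.2]
grip_width: 0.129
gripper_force: 89.1
clock: 8.2
eef_pos: [0.4781, 0.1674, 0.1363]
eef_rot: [[-0.901, 0.085, 0.425], [0.099, 0.995, 0.009], [-0.422, 0.05, -0.905]]
force: [0.1, 0.9, -1.1]
grip_width: 0.13
gripper_force: 89.1
shift cm [ 0.0297 -0.0036  0.0138] rot [-0.0007  0.0029 -0.0039] clock 8.2 pos [0.4781 0.1674 0.1363] F [ 0.1306  0.9031 -1.1325] j7 0.3054319357584154 w 0.12960818636714042
```

```bash
python3 -m crank '[[[0,0,0.3],[0,0,0],0.5],[[0,0,0.6],[0,0,0],0.5],[[0,0,0.9],[0,0,0],0.5],[[0,0,1.2],[0,0,0],0.5],[[0,0,1.2],[0,0,0],0.5]]'
python3 -c "
from tgt import *
s=r.read_state();print('tool F',s['eef_rot'].T@s['force'],'M',s['eef_rot'].T@s['moment'])
tgt(.024)"
```

```text
clock: 8.7
eef_pos: [0.4832, 0.1674, 0.1249]
eef_rot: [[-0.901, 0.085, 0.424], [0.098, 0.995, 0.009], [-0.421, 0.05, -0.905]]
force: [-0.5, -0.6, -0.6]
grip_width: 0.13
gripper_force: 89.1
tool F [ 0.6641 -0.6843  0.3539] M [ 0.0252  0.5167 -0.0393]
shift cm [ 0.012   0.0128 -0.0308] rot [-0.0008  0.0021 -0.0038] clock 8.7 pos [0.4832 0.1674 0.1249] F [-0.5068 -0.6123 -0.6347] j7 0.23712718307832967 w 0.13034910484995227
```

Tip is 18 mm inside with no contact force, so keep going.

```bash
python3 -m crank '[[[0,0,0.4],[0,0,0],0.5],[[0,0,0.8],[0,0,0],0.5],[[0,0,1.2],[0,0,0],0.5],[[0,0,1.6],[0,0,0],0.5],[[0,0,1.9],[0,0,0],0.5]]'
python3 -m crank '[[[0,0,0.1],[0,0,0],0.5],[[0,0,0.2],[0,0,0],0.5],[[0,0,0.3],[0,0,0],0.5],[[0,0,0.4],[0,0,0],0.5],[[0,0,0.4],[0,0,0],0.5]]'
python3 -c "
from tgt import *
s=r.read_state();print('tool F',s['eef_rot'].T@s['force'],'M',s['eef_rot'].T@s['moment'])
tgt(0)"
```

```text
clock: 9.2
eef_pos: [0.4913, 0.1676, 0.1077]
eef_rot: [[-0.901, 0.085, 0.425], [0.099, 0.995, 0.009], [-0.422, 0.05, -0.905]]
force: [-0.2, -1.2, -1.0]
grip_width: 0.13
gripper_force: 89.1
clock: 9.7
eef_pos: [0.493, 0.1676, 0.1046]
eef_rot: [[-0.901, 0.085, 0.425], [0.099, 0.995, 0.009], [-0.422, 0.05, -0.905]]
force: [0.1, 0.4, -0.7]
grip_width: 0.128
gripper_force: 89.1
tool F [0.2497 0.3643 0.7029] M [0.0731 0.5906 0.01  ]
shift cm [0.043  0.0099 0.1087] rot [-0.0009  0.0029 -0.004 ] clock 9.7 pos [0.493  0.1676 0.1046] F [ 0.1048  0.3936 -0.7233] j7 0.12147542547535849 w 0.12759480451027175
```

```bash
python3 -m crank '[[[0,0,0.1],[0,0,0],0.5],[[0,0,0.2],[0,0,0],0.5],[[0,0,0.3],[0,0,0],0.5],[[0,0,0.3],[0,0,0],0.5]]'
python3 -c "
from tgt import *
s=r.read_state();print('tool F',s['eef_rot'].T@s['force'],'M',s['eef_rot'].T@s['moment'])
tgt(0)"
```

```text
clock: 10.1
eef_pos: [0.4938, 0.1678, 0.1035]
eef_rot: [[-0.9, 0.086, 0.427], [0.097, 0.995, 0.006], [-0.424, 0.047, -0.904]]
force: [-18.0, -5.1, 29.3]
grip_width: 0.128
gripper_force: 94.9
tool F [  3.2568  -5.2168 -34.1954] M [1.153  1.6574 0.0081]
shift cm [ 0.0654 -0.0072 -0.0229] rot [-0.0042  0.0052 -0.0026] clock 10.1 pos [0.4938 0.1678 0.1035] F [-17.9751  -5.0672  29.2978] j7 0.10719843287603703 w 0.1279409114650045
```

Contact came at 34 N at the expected depth, so the key is home. I'll ease off slightly and turn clockwise (+z).

```bash
python3 -m crank '[[[0,0,-0.15],[0,0,0],0.5],[[0,0,-0.2],[0,0,0.1],0.5],[[0,0,-0.2],[0,0,0.2],0.5],[[0,0,-0.2],[0,0,0.3],0.5],[[0,0,-0.2],[0,0,0.4],0.5]]'
python3 -m crank '[[[0,0,0],[0,0,0.1],0.5],[[0,0,0],[0,0,0.2],0.5],[[0,0,0],[0,0,0.3],0.5],[[0,0,0],[0,0,0.4],0.5],[[0,0,0],[0,0,0.4],0.5]]'
python3 -c "
from tgt import *
s=r.read_state();print('tool F',s['eef_rot'].T@s['force'],'M',s['eef_rot'].T@s['moment'])
tgt(0);print(s['joints'])"
```

```text
clock: 10.6
eef_pos: [0.4934, 0.1675, 0.1038]
eef_rot: [[-0.795, 0.433, 0.425], [0.482, 0.876, 0.009], [-0.369, 0.212, -0.905]]
force: [-2.6, -1.0, 2.4]
grip_width: 0.127
gripper_force: 89.9
clock: 11.1
eef_pos: [0.4932, 0.1673, 0.1036]
eef_rot: [[-0.567, 0.706, 0.425], [0.782, 0.623, 0.008], [-0.259, 0.337, -0.905]]
force: [-1.1, -0.7, -0.2]
grip_width: 0.131
gripper_force: 89.7
tool F [ 0.083  -1.2605 -0.2798] M [0.6075 0.2922 0.0076]
shift cm [0.0478 0.0118 0.0159] rot [-0.0005  0.0034 -0.8035] clock 11.1 pos [0.4932 0.1673 0.1036] F [-1.0557 -0.7226 -0.1932] j7 -0.6441153778260792 w 0.13149008047881144
[ 0.2     0.2079 -0.8129  2.2764  0.8833  0.4945 -0.6441]
```

```bash
python3 -m crank '[[[0,0,0],[0,0,0.1],0.5],[[0,0,0],[0,0,0.2],0.5],[[0,0,0],[0,0,0.3],0.5],[[0,0,0],[0,0,0.35],0.5],[[0,0,0],[0,0,0.35],0.5]]'
python3 -m crank '[[[0,0,0],[0,0,0.05],0.5],[[0,0,0],[0,0,0.1],0.5],[[0,0,0],[0,0,0.15],0.5],[[0,0,0],[0,0,0.15],0.5]]'
python3 -c "
from tgt import *
s=r.read_state();print('tool F',s['eef_rot'].T@s['force'],'M',s['eef_rot'].T@s['moment'])
tgt(0);print(s['joints'])"
```

```text
clock: 11.6
eef_pos: [0.4931, 0.1673, 0.1034]
eef_rot: [[-0.292, 0.857, 0.425], [0.948, 0.318, 0.008], [-0.128, 0.405, -0.905]]
force: [-2.9, -0.8, 0.3]
grip_width: 0.132
gripper_force: 89.8
clock: 12.0
eef_pos: [0.493, 0.1673, 0.1034]
eef_rot: [[-0.161, 0.891, 0.424], [0.985, 0.173, 0.008], [-0.066, 0.419, -0.905]]
force: [-3.7, -1.2, 1.3]
grip_width: 0.127
gripper_force: 89.9
tool F [-0.6664 -2.936  -2.7308] M [ 0.9862 -0.088   0.0117]
shift cm [0.0435 0.0184 0.0023] rot [ 0.      0.003  -1.3017] clock 12.0 pos [0.493  0.1673 0.1034] F [-3.6682 -1.1885  1.2857] j7 -1.1200613166837747 w 0.12710489199038888
[ 0.136   0.1963 -0.7413  2.2779  0.8559  0.4794 -1.1201]
```

```bash
python3 -m crank '[[[0,0,0],[0,0,0.05],0.5],[[0,0,0],[0,0,0.1],0.5],[[0,0,0],[0,0,0.15],0.5],[[0,0,0],[0,0,0.15],0.5]]'
python3 -c "
from tgt import *
s=r.read_state();print('tool F',s['eef_rot'].T@s['force'],'M',s['eef_rot'].T@s['moment'])
tgt(0)"
python3 -m crank '[[[0,0,0],[0,0,0.05],0.5],[[0,0,0],[0,0,0.1],0.5],[[0,0,0],[0,0,0.1],0.5]]'
python3 -c "
from tgt import *
s=r.read_state();print('tool F',s['eef_rot'].T@s['force'],'M',s['eef_rot'].T@s['moment'])
tgt(0)"
```

```text
clock: 12.4
eef_pos: [0.4929, 0.1673, 0.1033]
eef_rot: [[-0.028, 0.905, 0.424], [1.0, 0.027, 0.008], [-0.004, 0.425, -0.905]]
force: [-3.9, -1.2, 1.6]
grip_width: 0.126
gripper_force: 90.1
tool F [-1.049  -2.9272 -3.131 ] M [ 1.138  -0.4362 -0.5325]
shift cm [0.0472 0.0247 0.002 ] rot [ 0.0001  0.0034 -1.4491] clock 12.4 pos [0.4929 0.1673 0.1033] F [-3.949  -1.1527  1.5963] j7 -1.2624927573394795 w 0.1258087356324077
clock: 12.7
eef_pos: [0.4927, 0.1676, 0.1032]
eef_rot: [[0.061, 0.903, 0.424], [0.997, -0.072, 0.009], [0.038, 0.423, -0.905]]
force: [-3.9, -1.4, 2.1]
grip_width: 0.128
gripper_force: 90.8
tool F [-1.5494 -2.5616 -3.5407] M [ 1.3217 -0.3609 -0.989 ]
shift cm [0.0228 0.0438 0.0019] rot [ 0.0006  0.0029 -1.5479] clock 12.7 pos [0.4927 0.1676 0.1032] F [-3.912  -1.3918  2.0637] j7 -1.3578028114455125 w 0.12791110202509695
```

Torque builds to 1 N·m, so the stop is reached. I'll press the key home once more, then release and back out along the axis.

```bash
python3 -m crank '[[[0,0,0.1],[0,0,0],0.5],[[0,0,0.15],[0,0,-0.05],0.5],[[0,0,0.15],[0,0,-0.05],0.5]]'
python3 -m crank '[[[0,0,-0.1],[0,0,0],0.5],[[0,0,-0.1],[0,0,0],1.6],[[0,0,-0.1],[0,0,0],2.5],[[0,0,-0.1],[0,0,0],3.5],[[0,0,-0.1],[0,0,0],3.5]]' 20
python3 -m crank '[[[0,0,-1],[0,0,0],3.5],[[0,0,-3],[0,0,0],3.5],[[0,0,-6],[0,0,0],3.5],[[0,0,-9],[0,0,0],3.5],[[0,0,-12],[0,0,0],3.5]]'
python3 - <<'E'
from tgt import *
S=r.snapshot("side");T=r.snapshot("top")
o=np.hstack([cv2.resize(S[130:230,170:270],None,fx=4,fy=4,interpolation=2),cv2.resize(T[170:270,190:290],None,fx=4,fy=4,interpolation=2)]);cv2.imwrite("pics/a5.png",o)
cv2.imwrite("pics/s5.png",S);cv2.imwrite("pics/t5.png",T)
for nm,P in(("bowtop",L+n*.058),("org",L)): print(nm,proj("side",P),proj("top",P))
E
```

```text
clock: 13.0
eef_pos: [0.493, 0.1676, 0.1032]
eef_rot: [[0.017, 0.905, 0.425], [1.0, -0.022, 0.006], [0.015, 0.425, -0.905]]
force: [-19.1, -5.3, 23.7]
grip_width: 0.127
gripper_force: 94.2
clock: 13.5
eef_pos: [0.4944, 0.1681, 0.1036]
eef_rot: [[0.022, 0.905, 0.426], [1.0, -0.029, 0.01], [0.021, 0.425, -0.905]]
force: [0.1, -0.2, -0.1]
grip_width: 0.412
gripper_force: 0.0
clock: 14.0
eef_pos: [0.4423, 0.1669, 0.2129]
eef_rot: [[0.021, 0.905, 0.425], [1.0, -0.028, 0.01], [0.021, 0.425, -0.905]]
force: [1.1, -0.5, 0.4]
grip_width: 0.409
gripper_force: 0.0
bowtop [205.5272 171.0857] [219.3318 223.4605]
org [215.4443 181.0872] [220.6146 216.0047]
```

View pics/a5.png

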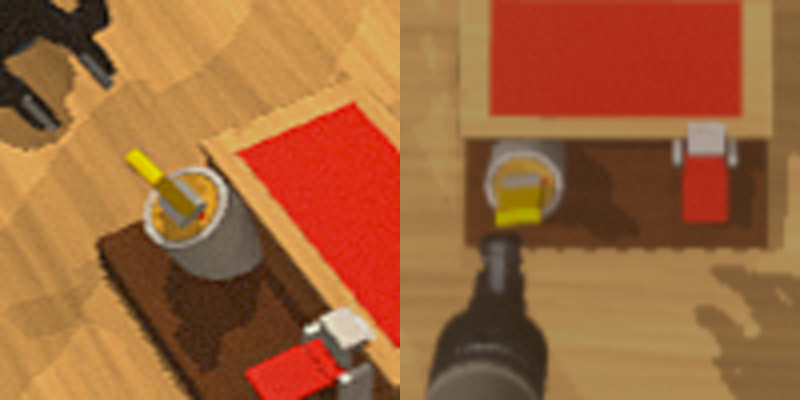

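Key sits home: the bow top is at side (205.7,170.7), against (205.5,171.1) predicted for fully home. It's turned clockwise, and the red dot has moved from uphill to the right. Next, close the fingers and go to the latch pad.

```bash
python3 - <<'E'
from tgt import *
C=r.read_state()["eef_rot"];rel([.497,.0175,.10],C);print("down",C.T@[0,0,-1])
E
python3 -m crank '[[[-4,0,0],[0,0,0],0],[[-8,0,0],[0,0,0],0],[[-12,0,0],[0,0,0],0],[[-15,0,0],[0,0,0],0],[[-15,0,0],[0,0,0],0]]'
python3 - <<'E'
from tgt import *
C=r.read_state()["eef_rot"];rel([.497,.0175,.09],C)
E
```

```text
shift cm [-15.1842   0.1381  12.6041] rot [0. 0. 0.] clock 14.1 pos [0.4443 0.168  0.2163] F [-0.417  -1.6673  0.0963] j7 -0.7373273050956229 w 0.40904555913863466
down [-0.0217 -0.4327  0.9013]
clock: 14.6
eef_pos: [0.4386, 0.0126, 0.2074]
eef_rot: [[0.029, 0.906, 0.423], [0.999, -0.035, 0.006], [0.02, 0.422, -0.906]]
force: [-1.0, 1.0, -0.4]
grip_width: -0.001
gripper_force: 0.0
shift cm [ 0.4215  0.3073 13.1134] rot [0. 0. 0.] clock 14.6 pos [0.4386 0.0126 0.2074] F [-0.9945  0.9808 -0.4048] j7 -0.12697600740066547 w -0.0014737953771976327
```

```bash
python3 -m crank '[[[0.1,0.1,4],[0,0,0],0],[[0.2,0.2,8],[0,0,0],0],[[0.3,0.3,11],[0,0,0],0],[[0.4,0.3,13],[0,0,0],0],[[0.4,0.3,13],[0,0,0],0]]'
python3 -m crank '[[[0,0,0],[0,0,0],0],[[0,0,0],[0,0,0],0]]'
python3 - <<'E'
from tgt import *
C=r.read_state()["eef_rot"];rel([.497,.0175,.065],C)
S=r.snapshot("side");T=r.snapshot("top")
o=np.hstack([cv2.resize(S[170:270,190:290],None,fx=4,fy=4,interpolation=2),cv2.resize(T[170:270,210:310],None,fx=4,fy=4,interpolation=2)]);cv2.imwrite("pics/a6.png",o)
E
```

```text
clock: 15.1
eef_pos: [0.4964, 0.0231, 0.0893]
eef_rot: [[0.019, 0.908, 0.42], [1.0, -0.026, 0.012], [0.021, 0.419, -0.908]]
force: [-0.5, 0.4, 0.6]
grip_width: -0.0
gripper_force: 0.0
clock: 15.3
eef_pos: [0.4979, 0.0222, 0.0935]
eef_rot: [[0.021, 0.904, 0.426], [1.0, -0.028, 0.01], [0.02, 0.426, -0.904]]
force: [0.4, -0.3, -0.3]
grip_width: 0.002
gripper_force: 0.0
shift cm [-0.5252 -1.2782  2.5332] rot [0. 0. 0.] clock 15.3 pos [0.4979 0.0222 0.0935] F [ 0.3749 -0.329  -0.2665] j7 -0.6573931310146023 w 0.0018751112934432324
```

View pics/a6.png

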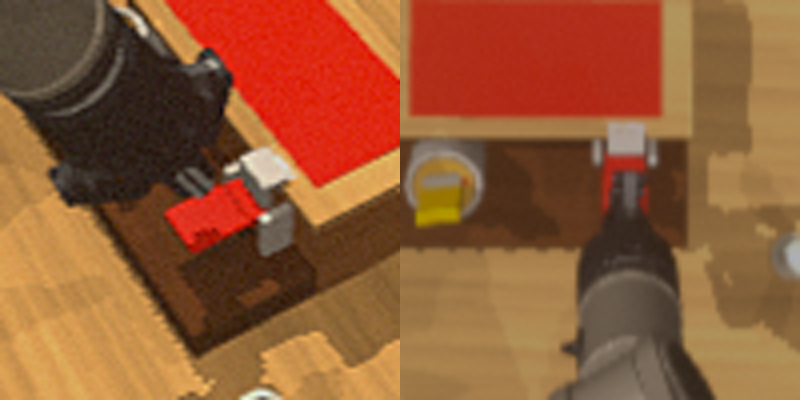

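The closed fingertips are above the red pad, with pad centre near side (243,223). The hand stays on the robot side of the lid's edge. Press straight down.

```bash
python3 -m crank '[[[-0.2,-0.4,0.9],[0,0,0],0],[[-0.5,-0.8,1.8],[0,0,0],0],[[-0.5,-1.2,2.6],[0,0,0],0],[[-0.5,-1.4,3],[0,0,0],0],[[-0.5,-1.6,3.4],[0,0,0],0]]'
python3 -m crank '[[[0,-0.1,0.2],[0,0,0],0],[[0,-0.2,0.4],[0,0,0],0],[[0,-0.3,0.6],[0,0,0],0],[[0,-0.4,0.8],[0,0,0],0],[[0,-0.4,0.8],[0,0,0],0]]'
python3 - <<'E'
from tgt import *
print(r.read_state()["force"]);S=r.snapshot("side");cv2.imwrite("pics/s7.png",S)
print([(b[0],b[1]) for b in blobs(S,(0,200,60),(6,255,255),(200,100,310,240),30)])
E
```

```text
clock: 15.9
eef_pos: [0.4976, 0.0171, 0.0556]
eef_rot: [[0.022, 0.904, 0.427], [1.0, -0.028, 0.008], [0.02, 0.426, -0.904]]
force: [-2.3, -0.4, 3.6]
grip_width: -0.002
gripper_force: 1.9
clock: 16.4
eef_pos: [0.4984, 0.0171, 0.0497]
eef_rot: [[0.021, 0.902, 0.431], [1.0, -0.026, 0.005], [0.016, 0.431, -0.902]]
force: [-27.8, -1.6, 50.3]
grip_width: 0.0
gripper_force: 28.3
[-27.7545  -1.5839  50.2687]
[(np.int32(96), array([267.14, 184.38])), (np.int32(218), array([269.87, 206.31])), (np.int32(178), array([245.03, 226.35]))]
```

The pad is on its stop and the lid panel has moved, so retract along the tool axis.

```bash
python3 -m crank '[[[0,0.3,-0.8],[0,0,0],0],[[0,0.3,-3],[0,0,0],0],[[0,0,-7],[0,0,0],0],[[0,0,-11],[0,0,0],0],[[0,0,-14],[0,0,0],0]]'
python3 -m crank '[[[0,0,-3],[0,0,0],0],[[0,0,-5],[0,0,0],0],[[0,0,-5],[0,0,0],0],[[0,0,-5],[0,0,0],0],[[0,0,-5],[0,0,0],0]]'
python3 - <<'E'
from tgt import *
S=r.snapshot("side");T=r.snapshot("top")
cv2.imwrite("pics/a8.png",np.hstack([cv2.resize(S[100:384,140:380],None,fx=1.67,fy=1.67),cv2.resize(T[140:260,190:290],None,fx=3.95,fy=3.95)]))
E
```

```text
clock: 16.95
eef_pos: [0.4583, 0.0051, 0.1281]
eef_rot: [[0.039, 0.907, 0.418], [0.999, -0.036, -0.013], [0.003, 0.419, -0.908]]
force: [-0.5, -0.4, 0.6]
grip_width: -0.002
gripper_force: 0.0
clock: 17.45
eef_pos: [0.4374, 0.006, 0.1719]
eef_rot: [[0.038, 0.908, 0.417], [0.999, -0.036, -0.012], [0.004, 0.417, -0.909]]
force: [-0.8, -1.1, -0.3]
grip_width: -0.001
gripper_force: 0.0
```

View pics/a8.png

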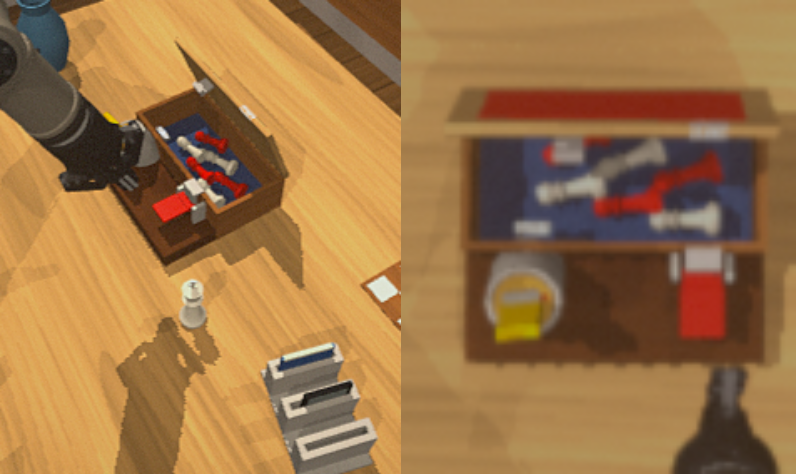

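The lid stands open. The key is home and turned, with its bow top at (219.9,223.5) in the top view against (219.3,223.5) predicted. The king, vase, notebook and tablet are still standing in place, and the arm is clear.

```bash
python3 -c "
from bench import r
print(r.close_job())"
```

```text
the job is handed in; nothing more can be done
None
```

The job is handed in at about 17.5 s: key fully home and turned clockwise to its stop, latch pressed (up to about 57 N at the fingertips on its stop), lid standing open, and nothing else disturbed as far as the pictures show.

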